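# Lock the slide loader and draw its cassette

### The job

Lock the slide loader before unloading it: take the steel pin from its stand, put it all the way down through the eyelet in the loader's front lug until its collar rests on the lug, and let go of it. Then pinch the two side catches of the slide cassette together and lift the cassette, kept upright, straight out of the loader until its underside is about 8 cm above the loader's top; finish there, still holding it by the squeezed catches, with the pin left in the eyelet and the other things on the desk left alone.

Things in the scene. Friction and masses are not known exactly. Their poses are not given: they have to be found in the camera images.
- loader: Slide loader, a low white and grey docking base fixed to the desk: x -80 to +100 mm, y +-85 mm, 60 mm tall (a hump on its rear edge, from x = 72 mm, reaches 78 mm). Origin at its underside, z up; its -x side is the front. The cassette stands in a well in its top. A flat aluminium lug, 46 x 44 mm, 10 mm thick, top 56 mm above the desk, sticks out of its front.
- eyelet (a point): Centre of the eyelet in the locking lug, at the lug's top face (56 mm above the desk): a vertical through hole 11.5 mm in diameter with a 2 mm chamfer, the space below open down to the desk. It lies at (-103, 0, 56) mm in the loader's frame; axes as the loader's.
- well_floor (a point): Centre of the floor of the cassette's well, at (20, 0, 26) mm in the loader's frame, 34 mm below the loader's top; axes as the loader's. The well is 89 mm along x and 61 mm along y at the mouth.
- cassette: Grey slide cassette, 0.15 to 0.35 kg: 86 mm along x, 36 mm across y, with a 58 mm wide foot (lowest 12 mm); 72 mm tall, slide edges show to 77 mm. Origin at the centre of its underside, z up. It starts on the well floor at the loader's yaw, locked by the teeth of its two catches; with both pressed over 4 mm it lifts straight up, and can be carried gripped across the two catches.
- catch_left (a joint): Catch on the cassette's +y side, 0 = free, 0.006 m = pressed fully in; springs back (3 N at 0, 6 N at 6 mm). Black ribbed plate mid-way along the side, 28 mm along x, 14 to 74 mm above the cassette's underside (from 34 mm up it is above the loader). Outer faces of the two catches: 58 mm apart free, 46 mm pressed. Its lower tooth hooks under the well's lip.
- catch_right (a joint): The same catch on the cassette's -y side: 0 = free (out), 0.006 m = pressed fully in.
- pin: Steel locking pin, about 50 g, 69 mm long, upright in its stand. Origin at the centre of its lower tip, z up. Shaft 8 mm in diameter, 36 mm long (lowest 5 mm tapers to 3 mm), then a round collar 22 mm in diameter, 5 mm thick, then a square grip 16 x 16 mm, 28 mm tall (41 to 69 mm above the tip, sides along the pin's x and y).
- pin_tip (a point): Lower tip of the pin (the pin's origin). With the collar resting on the lug it is 36 mm below the eyelet's top.
- stand: Plain aluminium block fixed to the desk, 70 x 55 mm, 45 mm tall, origin at the centre of its underside; the pin stands in a vertical hole in its middle with its collar on the block's top (tip 9 mm above the desk).
- jar: Bystander, leave alone: closed amber glass jar, 64 mm across, 78 mm tall, standing. Origin at its underside or middle.
- torch: Bystander, leave alone: black torch standing on its head, 54 mm across, 185 mm tall. Origin at its underside or middle.
- tin: Bystander, leave alone: closed flat round dark steel tin, 68 mm across, 20 mm tall. Origin at its underside or middle.
- marker: Bystander, leave alone: small tent-shaped evidence marker on a 75 x 50 mm foot, about 48 mm tall. Origin at its underside or middle.
- brush: Bystander, leave alone: brush lying flat. Origin at its underside or middle.
- loupe: Bystander, leave alone: black ring-shaped loupe, 52 mm across, 30 mm tall. Origin at its underside or middle.
- dish: Bystander, leave alone: shallow glass dish, 90 mm across, 16 mm tall. Origin at its underside or middle.

How it is judged:
On the way, in this order (a step that is already met when the one before it is completed fails the run):
1. the pin is fully through the eyelet and let go (horizontal distance between pin_tip and eyelet below 0.005 m and z of pin_tip in the frame of eyelet below -0.03 m and angle between pin's own z axis and vertical below 0.15 rad and contact force between the fingers and pin below 0.1 N), for 0.2 s.
2. both catches are pinched while the cassette still stands in the loader (value of joint each of catch_left, catch_right above 0.004 m and z of cassette in the frame of well_floor below 0.012 m), for 0.1 s.
At the end, for the whole second after the job is handed in: Pin in the eyelet (tip within 5 mm of its axis, 30 mm or more below the lug's top, tilt under 0.15 rad); fingers press both catches over 4 mm, over 5 N; cassette's underside 45 mm or more above the loader's top, upright within 0.3 rad, still, touching no loader, stand or pin (horizontal distance between pin_tip and eyelet below 0.005 m and z of pin_tip in the frame of eyelet below -0.03 m and angle between pin's own z axis and vertical below 0.15 rad and value of joint each of catch_left, catch_right above 0.004 m and z of cassette in the frame of well_floor above 0.079 m and angle between cassette's own z axis and vertical below 0.3 rad and linear speed of cassette below 0.03 m/s and contact force between the fingers and cassette above 5 N and contact force between cassette and loader below 0.1 N and contact force between cassette and stand below 0.1 N and contact force between cassette and pin below 0.1 N); the arm keeps its last pose, push and grip.
It fails at once if the cassette is drawn before the pin is in the eyelet (z of cassette in the frame of well_floor above 0.015 m and not (horizontal distance between pin_tip and eyelet below 0.005 m and z of pin_tip in the frame of eyelet below -0.03 m and angle between pin's own z axis and vertical below 0.15 rad)).
It fails at once if the cassette is tipped over (angle between cassette's own z axis and vertical above 0.6 rad).
It fails at once if a bystander is moved more than 3 cm (distance of any of jar, torch, tin, marker, brush, loupe, dish from where it was at the start of the episode above 0.03 m).
It also fails if it takes over 51 s, if anything falls off the work surface, if the arm or the gripper's body presses on something with over 40 N, if the wrist force passes 120 N, or if a joint passes its speed limit or range.

### The arm

A 6-joint arm with a two-finger parallel gripper is mounted at the origin on the work surface. World frame = base frame: x ahead of the robot, y to its left, z up, the work surface at z = 0. Lengths are in m, angles in rad, forces in N, time in s.
With the tool pointing down it reaches from about 0.425 to 0.95 m from the base axis. Payload 3.5 kg.
Tool frame: the origin (TCP) lies midway between the tips of the shut fingers; the grasp point (between the pads) lies 19 mm behind it (ctrl.hold_point_z is the distance from the TCP to the grasp point, in m); z points along the fingers, y is the line along which they close (so a half turn about z gives the same grasp; the last joint's range is limited). The gripper opens to 85 mm and grips with 20 to 120 N. Pads are 22 mm wide; open, the fingers measure 114 mm over their backs; the gripper's body (76 mm by 85 mm) begins 54 mm behind the grasp point. The pads swing forward as they close: fully open they stand 13 mm farther back than shut.
Start: joints at [0.991, 0.286, 1.577, -0, 1.279, -0.15], TCP at [0.281, 0.614, 0.201] pointing down, gripper open.
Joint ranges: [-2.77, 2.77], [-0.9, 2.22], [0.21, 2.48], [-1.53, 4.67], [0.24, 2.81], [-2.84, 2.84]. Speed limits (rad/s): [2.79, 2.79, 3.14, 3.14, 3.14, 3.14].

### API

Orientations are given as a unit quaternion [x, y, z, w].
In Python, from plant import readout, cams, sign_off, ctrl gives the robot as it stands. The module is installed in compiled form; this text tells all that it offers.
- The arm moves only by the tool step_arm, never from a script. Its argument "increments" is a list of rows, each a list of 2 entries, a list of its own where there are three numbers: the shift along the world's x, y, z in mm, then the turn, a rotation vector about the world's x, y, z in rad. In form: [[[x, y, z], [rx, ry, rz]], ...]. A call has 1 to 8 rows; each row shifts and turns the commanded pose from where the row before left it; what a row does not reach is not made up. A row lasts 1/12 s, in which the tool goes at most 41.7 mm and 7.16 degrees, less where a joint would pass 70% of its speed; a pose out of reach is approached as far as the arm can. A call is refused whole if a number of a shift passes 41.7 or a number of a turn 0.125, either way. A call with a gripper value outside its range is refused whole. "fingers" is the opening, from -1 (shut) to 1 (fully open), set as the call begins (left out, the last holds). The fingers move at their own pace and stop on an object; "grip_force" is the grip in N (left out, the last holds). Time passes only in rows, so rows that do not move let the fingers close. It gives the time, the measured TCP pose, the force, the opening and the grip force at its end, in the units of the state.
- readout.get_state(): the state, without advancing time (a new reading comes with each control period).
- cams.read_camera(name): name is "scene" or "top" or "wrist"; returns the picture (400x640x3 uint8, red, green, blue); there is no depth.
- cams.get_calibration(name): a dict with "fx", "fy", "cx", "cy" (pixels), "eye" and "rotation" of the camera in the world; the wrist camera has in their place "T_tool_cam" (4x4, takes a point from camera to tool coordinates, whose origin is the TCP and whose axes are the flange's). Camera axes: x right, y up, looking along -z (the intrinsics and any distortion apply to the point x, -y, -z); pixel columns grow to the right and rows downward; lengths in m; the calibration is good to about 2 mm. A picture is of the moment at which its call begins: read the wrist's pose just before it. get_calibration takes no time and is no camera call.
- sign_off(): hands the job in; it is judged then, once.
The state is a dict: "time": time; "qpos": joint angles; "dq": joint speeds; "joint_efforts": joint torques, N m; "eef_pos": TCP position; "tcp_rot": TCP orientation; "contact_force": force on the tool from outside, world axes, zero at the start; "wrist_torque": the same for the moment, N m; "opening": opening from 0.0 (shut) to 1.0 (fully open); "finger_force": force on a finger pad.
Only numpy, scipy, OpenCV 4.12 (cv2) and the standard library are available. Lean on these libraries where they do the work, as an engineer would, in place of code of your own. Each camera call takes 0.05 s, during which the arm holds its last target. There are 200 camera calls.

## Working session

There is one attempt and no reset: what is moved stays moved. The work goes in short steps, Python scripts to look and compute and a tool call to move; the robot and the scene stay as the last step left them, time stands still between calls to the robot, and variables do not carry over. Pictures are saved under pics/ and viewed, at most 10 in all, crops included, and the job is handed in when it is done.

Besides the shell and the picture viewer there is one more tool, called after "Call:" by a JSON object that holds its "op" and its "data". step_arm: Moves the arm, as the interface text tells. Its arguments: {"type":"object","properties":{"increments":{"type":"array","items":{"type":"array"}},"fingers":{"type":"number"},"grip_force":{"type":"number"}},"required":["increments"]}

```bash
mkdir -p pics; python3 - <<'E'
from plant import readout,cams,ctrl
import cv2,numpy as np
print(readout.get_state()); print(ctrl.hold_point_z)
for n in ["scene","top","wrist"]:
    print(n,cams.get_calibration(n))
    im=cams.read_camera(n); cv2.imwrite(f"pics/{n}0.png",im[:,:,::-1])
E
```

```text
{'time': 0.0, 'qpos': array([ 9.90978994e-01,  2.87157325e-01,  1.57817285e+00, -3.36942659e-05,
        1.27857980e+00, -1.50015662e-01]), 'dq': array([ 0.00086033, -0.00100722,  0.00158253,  0.00037869, -0.00058991,
        0.00161017]), 'joint_efforts': array([-7.59900613e-04, -4.05988276e+01, -2.92618454e+01, -1.53001029e-04,
        5.72582256e-03, -2.59276867e-06]), 'eef_pos': array([0.28085794, 0.61300231, 0.19985506]), 'tcp_rot': array([ 2.13245643e-01,  9.76997929e-01, -1.08812064e-03, -3.98426687e-04]), 'contact_force': array([-0.27018027, -0.10928209, -0.11128995]), 'wrist_torque': array([ 0.00964077, -0.03157358,  0.04013049]), 'finger_force': 0.0, 'opening': 0.9980336908250887}
0.0187
scene {'fx': 410.8546406136885, 'fy': 410.8546406136885, 'cx': 316.18479672766114, 'cy': 194.64720621513294, 'eye': array([1.21899534, 0.42885602, 0.98260478]), 'rotation': array([0.16705095, 0.30196219, 0.81954317, 0.45745144])}
top {'fx': 373.33296431711534, 'fy': 373.33296431711534, 'cx': 326.39949897862823, 'cy': 197.10107159913983, 'eye': array([ 0.39898706, -0.00951464,  1.29169978]), 'rotation': array([-0.05296141,  0.03738739,  0.70776107, -0.70347107])}
wrist {'fx': 309.78434387109354, 'fy': 309.78434387109354, 'cx': 319.6634405576699, 'cy': 198.8515455160095, 'T_tool_cam': array([[ 5.92070721e-04,  9.57451002e-01,  2.88595268e-01,
         7.52117211e-02],
       [ 9.99999742e-01, -6.84448738e-04,  2.19184334e-04,
        -4.60732983e-04],
       [ 4.07386927e-04,  2.88595064e-01, -9.57451160e-01,
        -1.72517052e-01],
       [ 0.00000000e+00,  0.00000000e+00,  0.00000000e+00,
         1.00000000e+00]])}
```

View pics/top0.png

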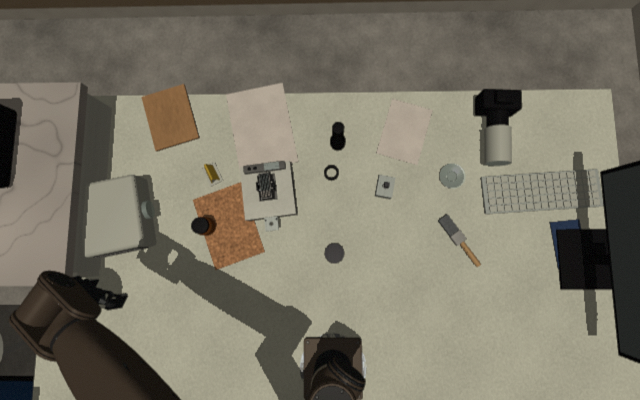

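View pics/scene0.png

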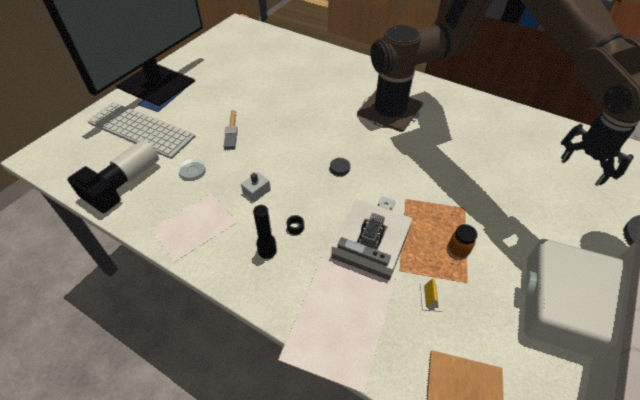

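The top view shows the loader at about (268,190), with its lug towards the robot at (271,224). The stand and pin are at (385,186), the jar at (203,225), the torch at (338,135), the loupe at (331,172) and the tin at (334,253).

```bash
cat > h.py <<'E'
import numpy as np, cv2
from scipy.spatial.transform import Rotation as R
from plant import readout,cams
def pose(n,st=None):
    c=cams.get_calibration(n)
    if n=="wrist":
        st=st or readout.get_state(); T=np.eye(4); T[:3,:3]=R.from_quat(st['tcp_rot']).as_matrix(); T[:3,3]=st['eef_pos']
        T=T@c['T_tool_cam']; return c,T[:3,:3],T[:3,3]
    return c,R.from_quat(c['rotation']).as_matrix(),np.array(c['eye'])
def cast(n,uv,z,st=None):
    c,M,e=pose(n,st); uv=np.atleast_2d(uv).astype(float)
    d=np.c_[(uv[:,0]-c['cx'])/c['fx'],-(uv[:,1]-c['cy'])/c['fy'],-np.ones(len(uv))]@M.T
    return e+d*((z-e[2])/d[:,2])[:,None]
def proj(n,P,st=None):
    c,M,e=pose(n,st); p=(np.atleast_2d(P)-e)@M
    return np.c_[c['cx']+c['fx']*p[:,0]/-p[:,2],c['cy']-c['fy']*p[:,1]/-p[:,2]]
E
python3 - <<'E'
from h import *
im=cv2.imread("pics/top0.png")
a=cv2.resize(im[150:250,190:310],None,fx=4,fy=4,interpolation=cv2.INTER_CUBIC)
b=cv2.resize(im[160:210,360:410],None,fx=6,fy=6,interpolation=cv2.INTER_CUBIC)
c=np.zeros((400,800,3),np.uint8); c[:,:480]=a; c[:300,490:790]=b
cv2.imwrite("pics/crop1.png",c)
for nm,uv,z in [("stand",(385,186),.045),("lug",(271,224),.056),("robot",(335,375),0),("tin",(334,253),.02),("jar",(203,225),.078),("torch",(338,130),.185),("loupe",(331,172),.03)]:
    print(nm,cast("top",uv,z)[0].round(3))
for nm,uv,z in [("stand",(256,184),.045),("lug",(386,204),.056)]: print(nm,cast("scene",uv,z)[0].round(3))
E
```

```text
stand [ 0.596 -0.18   0.045]
lug [0.469 0.202 0.056]
robot [-0.024 -0.007  0.   ]
tin [ 0.373 -0.007  0.02 ]
jar [0.466 0.421 0.078]
torch [ 0.748 -0.022  0.185]
loupe [0.648 0.002 0.03 ]
stand [ 0.602 -0.172  0.045]
lug [0.474 0.204 0.056]
```

View pics/crop1.png

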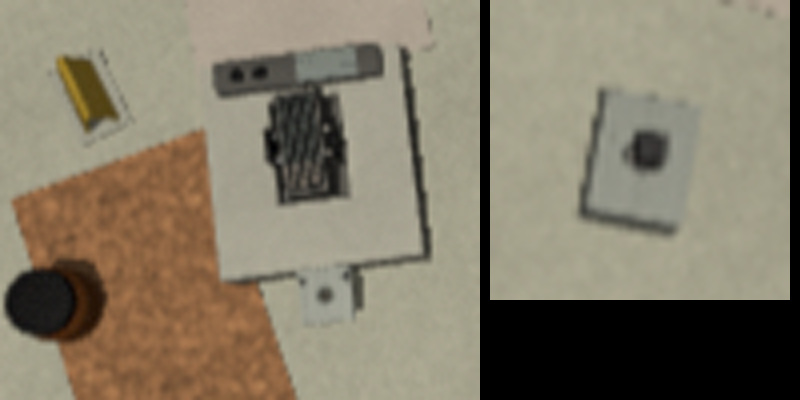

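The crop shows the loader's front edge running from (222,280) to (428,256). The eyelet is at crop (325,295), which is full-image (271.2,223.7). The pin is at crop (650,150) on the stand.

Call:
{"op": "step_arm", "data": {"increments": [[[14.3, -36, 2], [0, 0, 0.014]], [[14.3, -36, 2], [0, 0, 0.014]], [[14.3, -36, 2], [0, 0, 0.014]], [[14.3, -36, 2], [0, 0, 0.014]], [[14.3, -36, 2], [0, 0, 0.014]], [[14.3, -36, 2], [0, 0, 0.014]], [[14.3, -36, 2], [0, 0, 0.014]], [[14.3, -36, 2], [0, 0, 0.014]]], "fingers": 1}}

```text
time: 0.82
eef_pos: [0.3957, 0.3238, 0.217]
tcp_rot: [0.158, 0.987, -0.0, -0.0]
contact_force: [1.6, 0.5, 0.2]
opening: 1.004
finger_force: 0.0
```

Call:
{"op": "step_arm", "data": {"increments": [[[14.3, -36, 2], [0, 0, 0.014]], [[14.3, -36, 2], [0, 0, 0.014]], [[14.3, -36, 2], [0, 0, 0.014]], [[14.3, -36, 2], [0, 0, 0.014]], [[14.3, -36, 2], [0, 0, 0.014]], [[14.3, -36, 2], [0, 0, 0.014]], [[14.3, -36, 2], [0, 0, 0.014]], [[14.3, -36, 2], [0, 0, 0.014]]]}}

```text
time: 1.48
eef_pos: [0.5102, 0.0357, 0.2332]
tcp_rot: [0.103, 0.995, 0.0, 0.0]
contact_force: [0.9, 0.0, 0.1]
opening: 1.001
finger_force: 0.0
```

Call:
{"op": "step_arm", "data": {"increments": [[[14.3, -36, 0], [0, 0, 0.014]], [[14.3, -36, 0], [0, 0, 0.014]], [[14.3, -36, 0], [0, 0, 0.014]], [[14.3, -36, 0], [0, 0, 0.014]], [[14.3, -36, 0], [0, 0, 0.014]], [[14.3, -36, 0], [0, 0, 0.014]], [[0, 0, 0], [0, 0, 0]], [[0, 0, 0], [0, 0, 0]]]}}

```text
time: 2.15
eef_pos: [0.5957, -0.1801, 0.2321]
tcp_rot: [0.062, 0.998, 0.0, -0.001]
contact_force: [-0.1, 0.1, 0.0]
opening: 0.996
finger_force: 0.0
```

```bash
python3 - <<'E'
from h import *
st=readout.get_state(); np.save("st1.npy",st,allow_pickle=True)
cv2.imwrite("pics/w1.png",cams.read_camera("wrist")[:,:,::-1]); print(st['time'],st['eef_pos'],st['qpos'])
cr=lambda x,y:(190+x/4,150+y/4)
P=cast("top",[cr(222,280),cr(428,256)],.06); d=P[0]-P[1]; print("loader yaw",np.arctan2(d[1],d[0])-np.pi/2,np.linalg.norm(d))
print("eyelet",cast("top",cr(325,295),.056))
print("proj pin top",proj("wrist",[.598,-.178,.078],st))
E
```

```text
2.15 [ 0.59566403 -0.18013322  0.23208461] [-4.56617480e-01  1.50800311e-01  1.67945248e+00  2.16884530e-04
  1.31328589e+00 -1.90246680e+00]
loader yaw 0.10968473624289699 0.1721053937032446
eyelet [[0.47017549 0.20086557 0.056     ]]
proj pin top [[321.74969109 180.43312224]]
```

View pics/w1.png

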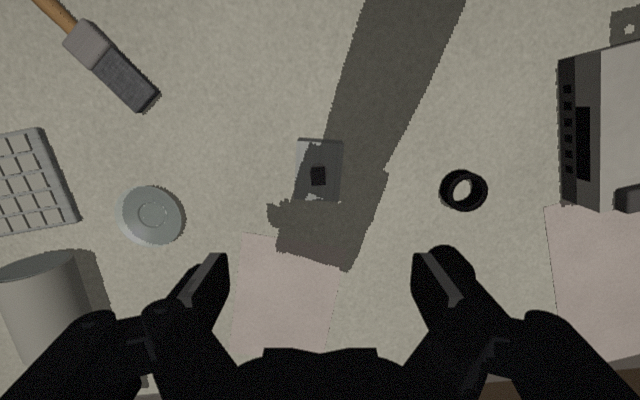

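The wrist view shows the pin's square top at about (318,176) on the partly shaded stand, within 5 px of where I predicted. The fingertips straddle the bottom of the picture. Next I'll measure the pin's outline.

```bash
python3 - <<'E'
from h import *
st=np.load("st1.npy",allow_pickle=True).item()
im=cv2.imread("pics/w1.png"); g=cv2.cvtColor(im,cv2.COLOR_BGR2GRAY)[160:195,300:340]
for r in g[::2]: print(' '.join('%3d'%v for v in r))
m=(g<42).astype(np.uint8)
n,l,s,c=cv2.connectedComponentsWithStats(m); print(s,c+[300,160])
k=1+np.argmax(s[1:,4]); pts=np.argwhere(l==k)[:,::-1]+[300,160]
W=cast("wrist",pts,.078,st)[:,:2]
r=cv2.minAreaRect((W*1000).astype(np.float32)); print(r)
E
```

```text
139 145 145  89  64  60  61  65  65  60  67  60  68  65  62  60  67  62  65  60  57  65  63  62  65  63  64  65  61  64  62  62  66  61  66  64  61  64  64  62
140  89  62  64  62  64  63  63  67  63  58  71  64  66  66  63  64  61  58  59  66  61  64  60  64  64  67  66  64  63  63  64  65  61  63  61  61  59  67  63
 88  60  61  68  63  62  64  67  60  59  60  69  61  58  54  56  61  56  52  56  54  56  53  64  60  65  63  60  60  66  65  59  67  65  62  61  59  65  64  66
 72  61  58  62  64  61  61  66  65  61  58  61  49  46  49  50  51  42  44  40  44  40  43  36  45  53  67  66  62  66  63  64  62  63  65  60  56  67  66  62
 61  60  62  65  63  60  63  64  63  66  56  33  18  21  23  21  16  23  16  11  20  21  21  22  25  48  55  59  65  65  61  67  64  64  60  58  58  60  64  64
 62  65  61  67  64  60  63  61  65  60  45  30  22  23  22  20  19  20  10  11  30  25  11  17  26  54  56  61  61  65  63  60  59  65  65  62  61  62  65  60
 61  66  62  68  64  60  59  61  62  60  29  24  23  22  25  26  23  25  24  21  25  28  23  21  22  49  52  56  60  62  64  64  56  60  65 
[... 1297 characters left out ...]
61
 59  64  63  63  60  65  64  57  65  63  62  62  60  63  62  58  63  60  60  60  61  62  65  67  62  63  59  65  62  65  61  65  61  63  58  64  63  65  63  65
 64  64  65  62  63  61  63  64  65  69  61  63  60  58  59  58  61  59  60  64  63  63  67  62  65  60  60  61  62  63  64  66  63  60  58  58  61  66  64  64
 63  63  63  58  65  61  61  68 132 141 136 119 116 113  79  70  60  59  58  63  62  63  64  68  66  58  62  67  62  62  63  66  58  56  62  66  61  65  62  63
[[   0    0   40   35 1127]
 [  10    6   16   20  273]] [[319.96539485 177.31410825]
 [317.57875458 175.7032967 ]]
((592.173095703125, -181.7703857421875), (16.165752410888672, 20.563257217407227), 88.57878875732422)
```

```bash
python3 - <<'E'
from h import *
st=np.load("st1.npy",allow_pickle=True).item()
im=cv2.imread("pics/w1.png"); g=cv2.GaussianBlur(cv2.cvtColor(im,cv2.COLOR_BGR2GRAY),(3,3),0).astype(float)
L=[];Rr=[]
for r in range(170,184):
    a=g[r,300:340]; i=np.where(a<42)[0]; L.append((300+i[0]-(42-a[i[0]])/(a[i[0]-1]-a[i[0]]),r)); Rr.append((300+i[-1]+(42-a[i[-1]])/(a[i[-1]+1]-a[i[-1]]),r))
for E in (L,Rr):
    W=cast("wrist",E,.078,st); p=np.polyfit(W[:,0],W[:,1],1); print("yaw",p[0],"y",W[:,1].mean(),W[:,0].mean())
i=np.array([g[160:200,c] for c in range(313,323)]).mean(0); print(i.round())
print(cast("wrist",[(318,185.5),(318,178)],.078,st))
Rm=R.from_quat(st['tcp_rot']).as_matrix(); print(Rm)
E
```

```text
yaw -0.043801159149235505 y -0.1896910335770691 0.5921710402213184
yaw -0.09131396329855125 y -0.17390371603884652 0.594148963532933
[ 63.  63.  61.  58.  56.  54.  43.  30.  22.  21.  21.  22.  24.  24.
  23.  23.  23.  23.  23.  23.  24.  23.  24.  24.  28.  42.  56.  62.
  62.  62.  62.  62.  61.  62.  70.  79.  90. 103. 101.  83.]
[[ 0.60309947 -0.18273427  0.078     ]
 [ 0.5948239  -0.18168635  0.078     ]]
[[-9.92195897e-01  1.24677844e-01 -1.65417288e-03]
 [ 1.24676229e-01  9.92196928e-01  1.04627406e-03]
 [ 1.77171245e-03  8.31872788e-04 -9.99998085e-01]]
```

Call:
{"op": "step_arm", "data": {"increments": [[[-0.5, -1, -28], [0, 0, 0.01]], [[-0.5, -0.5, -28], [0, 0, 0.01]], [[0, 0, -28], [0, 0, 0.01]], [[0, 0, -28], [0, 0, 0.01]], [[0, 0, -28], [0, 0, 0.01]], [[0, 0, -28], [0, 0, 0]], [[0, 0, 0], [0, 0, 0]], [[0, 0, 0], [0, 0, 0]]]}}

```text
time: 2.87
eef_pos: [0.5933, -0.1778, 0.0638]
tcp_rot: [0.035, 0.999, 0.001, -0.002]
contact_force: [0.7, -1.4, 0.7]
opening: 0.999
finger_force: 0.0
```

```bash
python3 - <<'E'
from h import *
st=readout.get_state(); im=cams.read_camera("wrist"); cv2.imwrite("pics/w2.png",im[:,:,::-1]); print(st['eef_pos'])
E
```

```text
[ 0.59326411 -0.17777334  0.06381332]
```

View pics/w2.png

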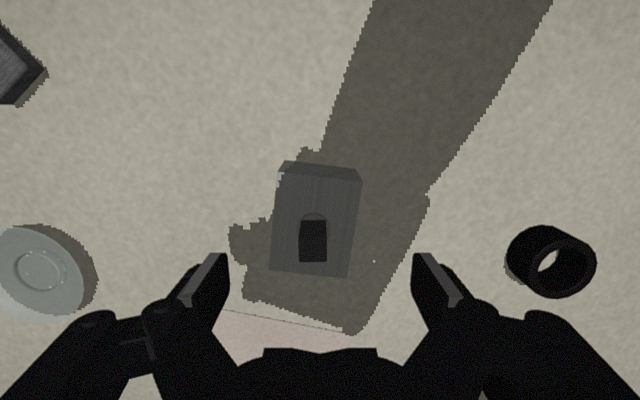

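The pin's dark grip spans x 299–327 and y 219–262, and its top face is centred at about (313,248), between the fingers.

```bash
python3 - <<'E'
from h import *
st=readout.get_state(); g=cv2.imread("pics/w2.png",0).astype(float)
print(g[212:270,305:322].mean(1).round().astype(int)); print(g[240:256,292:335].mean(0).round().astype(int))
print(cast("wrist",[(313.2,262.3),(313.2,248.5)],.078,st), st['eef_pos'])
E
```

```text
[67 61 58 58 62 62 63 56 36 23 24 25 24 24 25 24 24 26 24 25 24 26 24 22
 25 25 28 25 26 28 27 28 27 25 27 26 27 27 26 27 29 25 27 29 26 29 27 27
 26 32 60 70 70 69 69 69 69 69]
[70 70 70 70 72 73 50 28 27 27 27 28 27 24 27 27 27 27 28 28 25 27 27 28
 26 28 27 28 28 28 27 27 26 26 36 67 71 71 70 70 70 70 70]
[[ 0.60616145 -0.18328863  0.078     ]
 [ 0.59744001 -0.1826251   0.078     ]] [ 0.59504972 -0.17885089  0.06617162]
```

Call:
{"op": "step_arm", "data": {"increments": [[[0.5, -2.8, -7], [0, 0, 0]], [[0, 0, -6], [0, 0, 0]], [[0, 0, 0], [0, 0, 0]], [[0, 0, 0], [0, 0, 0]], [[0, 0, 0], [0, 0, 0]]]}}

```text
time: 3.33
eef_pos: [0.5956, -0.1829, 0.0528]
tcp_rot: [0.036, 0.999, -0.0, 0.0]
contact_force: [-0.4, -0.3, 0.2]
opening: 0.998
finger_force: 0.0
```

Call:
{"op": "step_arm", "data": {"increments": [[[0, 0, 0], [0, 0, 0]], [[0, 0, 0], [0, 0, 0]], [[0, 0, 0], [0, 0, 0]], [[0, 0, 0], [0, 0, 0]], [[0, 0, 0], [0, 0, 0]], [[0, 0, 0], [0, 0, 0]], [[0, 0, 0], [0, 0, 0]], [[0, 0, 0], [0, 0, 0]]], "fingers": -1, "grip_force": 30}}

```text
time: 4.0
eef_pos: [0.5953, -0.1827, 0.0522]
tcp_rot: [0.036, 0.999, 0.0, -0.0]
contact_force: [0.5, 0.4, -0.2]
opening: -0.0
finger_force: 0.0
```

```bash
python3 - <<'E'
from h import *
a=cams.read_camera("wrist")[:,:,::-1]; s=cams.read_camera("scene")[:,:,::-1]
b=cv2.resize(s[120:220,200:330],None,fx=3,fy=3,interpolation=cv2.INTER_CUBIC)
c=np.zeros((400,790,3),np.uint8); c[:,:400]=a[:,120:520]; c[:300,400:790]=b
cv2.imwrite("pics/w3.png",c); st=readout.get_state(); print(st['eef_pos'],st['opening'],st['finger_force'])
E
```

```text
[ 0.59530761 -0.18268198  0.05217794] -0.0019168485622874498 0.0
```

View pics/w3.png

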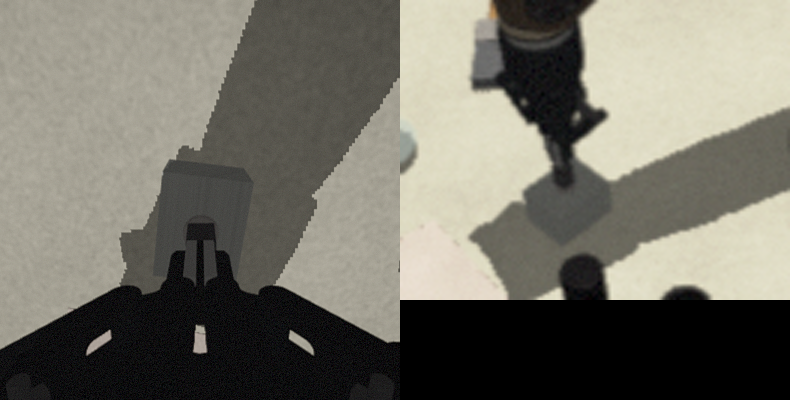

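The fingers shut with nothing between them, and in the picture they cover the pin's top. I'll check where the fingertips really are against the TCP.

```bash
python3 - <<'E'
from h import *
st=readout.get_state()
a=cams.read_camera("wrist")[:,:,::-1]; s=cams.read_camera("scene")[:,:,::-1]
t=st['eef_pos']
for n in("scene","top","wrist"):
    print(n,proj(n,[t,t+[0,0,.026],t+[0,0,.05]],st).round(1).tolist())
A=cv2.resize(a[200:300,270:370],None,fx=4,fy=4,interpolation=cv2.INTER_CUBIC)
B=cv2.resize(s[145:210,225:290],None,fx=6,fy=6,interpolation=cv2.INTER_CUBIC)
c=np.zeros((400,800,3),np.uint8); c[:,:400]=A; c[:390,405:795]=B
c=np.clip(255*(c/255.)**0.5,0,255).astype(np.uint8)
cv2.imwrite("pics/w4.png",c)
E
```

```text
scene [[254.3, 179.6], [253.2, 173.8], [252.3, 168.3]]
top [[386.1, 185.7], [387.2, 184.5], [388.2, 183.3]]
wrist [[319.5, 235.8], [319.5, 255.9], [319.5, 280.7]]
```

View pics/w4.png

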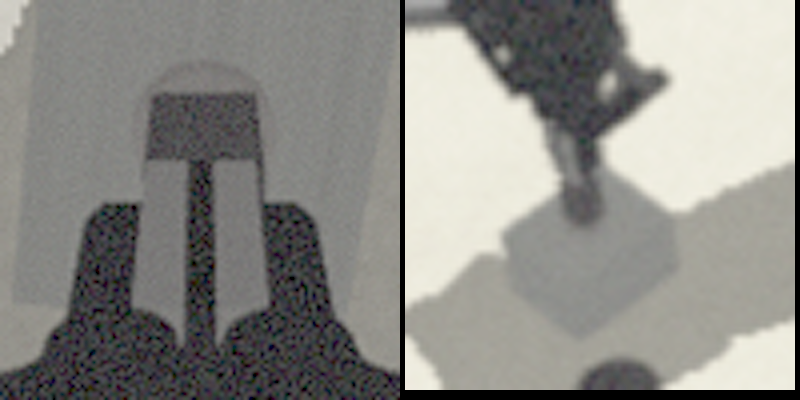

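Left panel: the finger pads at rows 160–300 hide the pin's top, and they end where the top edge begins. Right panel: the fingertip ends near the pin's top, not at the collar. So the real tips look about 25–30 mm behind the reported TCP. I'll test that by touching down gently with the fingers shut.

Call:
{"op": "step_arm", "data": {"increments": [[[0, 0, -1.5], [0, 0, 0]], [[0, 0, -1.5], [0, 0, 0]], [[0, 0, 0], [0, 0, 0]], [[0, 0, 0], [0, 0, 0]]]}}

```text
time: 4.53
eef_pos: [0.5951, -0.1826, 0.0489]
tcp_rot: [0.036, 0.999, 0.0, -0.0]
contact_force: [0.1, 0.5, -0.3]
opening: 0.001
finger_force: 0.0
```

Call:
{"op": "step_arm", "data": {"increments": [[[0, 0, -1], [0, 0, 0]], [[0, 0, -1], [0, 0, 0]], [[0, 0, 0], [0, 0, 0]], [[0, 0, 0], [0, 0, 0]]]}}

```text
time: 4.87
eef_pos: [0.5956, -0.1828, 0.048]
tcp_rot: [0.036, 0.999, -0.0, 0.0]
contact_force: [-1.2, 0.1, 4.4]
opening: -0.001
finger_force: 2.2
```

Contact came at reported z = 0.048, and the pin's top is at 0.078. The real tips are therefore 30 mm behind the reported TCP, so I'll work with tip z = eef z + 0.030.

Call:
{"op": "step_arm", "data": {"increments": [[[0, 0, 6], [0, 0, 0]], [[0, 0, 6], [0, 0, 0]], [[0, 0, 0], [0, 0, 0]], [[0, 0, 0], [0, 0, 0]], [[0, 0, 0], [0, 0, 0]], [[0, 0, 0], [0, 0, 0]], [[0, 0, 0], [0, 0, 0]], [[0, 0, 0], [0, 0, 0]]], "fingers": 1}}

```text
time: 5.53
eef_pos: [0.5952, -0.1826, 0.0589]
tcp_rot: [0.036, 0.999, 0.0, -0.0]
contact_force: [0.2, 0.3, 0.2]
opening: 0.998
finger_force: 0.0
```

Call:
{"op": "step_arm", "data": {"increments": [[[0, 0.5, -10], [0, 0, 0]], [[0, 0.5, -10], [0, 0, 0]], [[0, 0, -10], [0, 0, 0]], [[0, 0, -5], [0, 0, 0]], [[0, 0, 0], [0, 0, 0]], [[0, 0, 0], [0, 0, 0]], [[0, 0, 0], [0, 0, 0]]]}}

```text
time: 6.12
eef_pos: [0.5955, -0.1818, 0.0243]
tcp_rot: [0.036, 0.999, -0.0, 0.0]
contact_force: [0.8, -0.0, 0.2]
opening: 1.001
finger_force: 0.0
```

Call:
{"op": "step_arm", "data": {"increments": [[[0, 0, 0], [0, 0, 0]], [[0, 0, 0], [0, 0, 0]], [[0, 0, 0], [0, 0, 0]], [[0, 0, 0], [0, 0, 0]], [[0, 0, 0], [0, 0, 0]], [[0, 0, 0], [0, 0, 0]], [[0, 0, 0], [0, 0, 0]], [[0, 0, 0], [0, 0, 0]]], "fingers": -1, "grip_force": 30}}

```text
time: 6.78
eef_pos: [0.5955, -0.1817, 0.0245]
tcp_rot: [0.036, 0.999, -0.0, 0.0]
contact_force: [0.3, 0.4, 1.1]
opening: 0.179
finger_force: 32.0
```

Call:
{"op": "step_arm", "data": {"increments": [[[0, 0, 10], [0, 0, 0]], [[0, 0, 25], [0, 0, 0]], [[0, 0, 35], [0, 0, 0]], [[0, 0, 35], [0, 0, 0]], [[0, 0, 35], [0, 0, 0]], [[0, 0, 0], [0, 0, 0]]]}}

```text
time: 7.28
eef_pos: [0.5999, -0.1838, 0.1746]
tcp_rot: [0.036, 0.999, -0.003, 0.007]
contact_force: [0.6, -0.0, 0.5]
opening: 0.179
finger_force: 31.8
```

Call:
{"op": "step_arm", "data": {"increments": [[[-6, 25, 0], [0, 0, 0.015]], [[-6, 32, 0], [0, 0, 0.015]], [[-6, 32, 0], [0, 0, 0.015]], [[-6, 32, 0], [0, 0, 0.015]], [[-6, 32, 0], [0, 0, 0.015]], [[-6, 32, 0], [0, 0, 0.015]], [[-6, 32, 0], [0, 0, 0.015]], [[-6, 32, 0], [0, 0, 0.015]]]}}

```text
time: 7.95
eef_pos: [0.5466, 0.0688, 0.1646]
tcp_rot: [-0.024, 1.0, 0.0, 0.0]
contact_force: [0.2, 0.2, -0.9]
opening: 0.181
finger_force: 31.7
```

Call:
{"op": "step_arm", "data": {"increments": [[[-6, 32, 0], [0, 0, 0.015]], [[-6, 32, 0], [0, 0, 0.015]], [[-6, 32, 0], [0, 0, 0.015]], [[-6, 32, 0], [0, 0, 0.015]], [[0, 5, 0], [0, 0, 0]], [[0, 0, 0], [0, 0, 0]], [[0, 0, 0], [0, 0, 0]], [[0, 0, 0], [0, 0, 0]]]}}

```text
time: 8.62
eef_pos: [0.5236, 0.1993, 0.1643]
tcp_rot: [-0.054, 0.999, -0.0, -0.0]
contact_force: [0.5, 0.2, -0.5]
opening: 0.182
finger_force: 31.7
```

```bash
python3 - <<'E'
from h import *
st=readout.get_state(); np.save("st5.npy",st,allow_pickle=True)
cv2.imwrite("pics/w5.png",cams.read_camera("wrist")[:,:,::-1]); print(st['eef_pos'],st['opening'],readout.get_state()['eef_pos'])
print(proj("wrist",[[.470,.201,.056]],st))
E
```

```text
[0.52358359 0.19925052 0.16426209] 0.18156691828458213 [0.52364807 0.19903709 0.16422959]
[[327.68326777 131.55278914]]
```

View pics/w5.png

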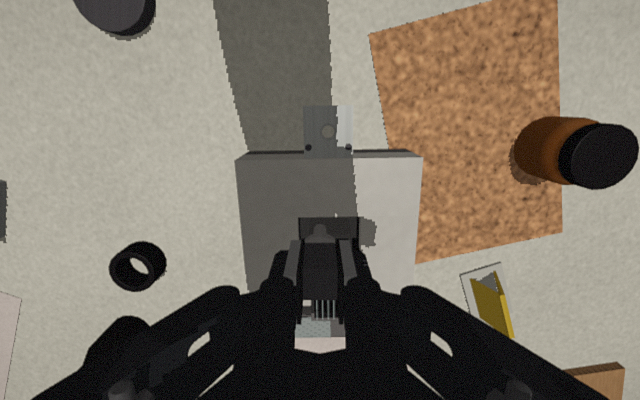

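The eyelet is at about (328,131), matching the prediction of (327.7,131.6). The loader's top front edge runs from (237,158) to (422,155). The pin hangs straight in the grip at about (320,230).

```bash
python3 - <<'E'
from h import *
st=np.load("st5.npy",allow_pickle=True).item()
g=cv2.imread("pics/w5.png",0)
for r in range(119,146,1): print(r,' '.join('%3d'%v for v in g[r,312:346]))
# loader side edges
gf=cv2.GaussianBlur(g,(3,3),0).astype(float)
for nm,c0,rows in (("left",243,range(165,250)),("right",419,range(165,250))):
    E=[]
    for r in rows:
        a=np.abs(np.diff(gf[r,c0-12:c0+14])); E.append((c0-12+np.argmax(a)+.5,r))
    W=cast("wrist",E,.06,st); p=np.polyfit(W[:,0],W[:,1],1); res=W[:,1]-np.polyval(p,W[:,0]); k=abs(res)<.002; p=np.polyfit(W[k,0],W[k,1],1)
    print(nm,p,k.mean(),"y at x=.5,.55",np.polyval(p,[.5,.55]))
W=cast("wrist",[(237,158),(422,155)],.06,st); print(W,np.linalg.norm(W[0]-W[1]))
E
```

```text
119  84  83  83  85  86  87  89  86  86  86  87  85  82  83  86  82  82  79  83  86  84  82  83  83  80  94 173 179 175 177 179 180 179 175
120  84  81  84  87  84  89  90  84  83  85  82  83  86  85  82  84  81  85  87  85  88  84  81  81  79  93 175 182 178 177 179 179 177 174
121  84  81  86  85  86  86  86  83  84  87  85  85  87  85  83  83  81  82  76  89  84  83  82  79  79  95 175 180 177 178 178 178 178 173
122  84  79  84  85  84  82  89  88  86  89  85  81  82  87  82  82  81  85  86  85  87  84  85  79  78  93 174 180 178 177 179 180 177 173
123  87  82  80  84  88  83  86  84  82  86  85  86  82  80  79  76  73  79  85  82  85  83  82  79  78 100 170 181 176 179 179 179 178 174
124  83  80  81  86  86  87  81  86  84  87  85  83  76  76  78  75  71  72  75  77  80  82  83  77  90 156 178 179 179 177 179 179 178 176
125  85  80  87  81  86  88  89  86  87  87  82  77  74  73  82  84  83  85  76  77  77  76  79  76  90 177 182 180 175 178 180 178 177 174
126  83  82  82  84  85  85  85  84  81  83  78  75  85  92  91  94  95  91  89  84  75  75  77  78  91 175 180 177 178 
[... 2230 characters left out ...]
2 174 173 171 173 173 174 171
143  84  82  81  83  87  86  84  83  84  81  84  83  81  83  80  79  82  81  83  85  84  78  78  72  87 170 176 175 173 173 173 174 172 171
144  85  82  79  80  84  84  83  85  79  84  85  83  83  86  82  79  81  86  80  85  83  80  81  76  91 172 180 175 174 173 173 177 175 160
145  82  80  84  81  84  83  84  85  85  87  81  82  83  81  80  79  77  78  85  87  84  84  82  74  91 170 177 175 177 176 175 175 176 138
left [0.12605714 0.05633361] 1.0 y at x=.5,.55 [0.11936218 0.12566503]
right [0.12648725 0.22710875] 0.9882352941176471 y at x=.5,.55 [0.29035238 0.29667674]
[[0.50155845 0.12262273 0.06      ]
 [0.48105879 0.28715374 0.06      ]] 0.16580316579771873
```

```bash
python3 - <<'E'
from h import *
st=np.load("st5.npy",allow_pickle=True).item()
g=cv2.imread("pics/w5.png",0)
print("eyelet",cast("wrist",[(327.5,131.4)],.056,st))
M=R.from_quat(st['tcp_rot']).as_matrix()
tp=lambda x,y,z: proj("wrist",st['eef_pos']+M@[x,y,z],st)[0].round(1)
print("exp tip",tp(0,0,.0155),"tip front",tp(.0015,0,.0155),"collar bot front",tp(.011,0,-.0205),"collar sides",tp(0,.011,-.0205),tp(0,-.011,-.0205),"grip front bottom",tp(.008,0,-.0255))
for r in range(212,262,1): print(r,' '.join('%3d'%v for v in g[r,296:346:2]))
E
```

```text
eyelet [[0.46988533 0.20082285 0.056     ]]
exp tip [319.1 226.2] tip front [319.1 224. ] collar bot front [319.  232.2] collar sides [339.4 251.1] [298.6 251.1] grip front bottom [319.  241.4]
212  84  87  90  86  87  88  89  89  90  90  91  92  92  92  92  90  89  92  93  87  89  89  86  90  92
213  88  89  93  87  89  87  86  90  92  91  88  89  91  89  92  88  88  90  91  96 114  87  90  91  93
214  87  88  93  91  91  89  91  91  87  91  91  93  90  97  88  90  91  91  91  98 166  88  93  94  92
215  88  93  90  90  89  90  89  89  91  91  89  96  91  93  91  88  92  91  95 101 181  92  93  97  94
216  89  89  88  92  90  93  89  93  93  92  86  87  82  86  81  82  88  84  83  85 153  78  77  78  77
217  88  63  65  64  68  67  64  66  63  62  62  60  57  56  64  60  62  60  53  53  90  49  53  50  50
218  91  39  32  43  50  44  44  43  38  41  43  43  40  43  41  41  38  41  44  37  41  35  41  41  45
219  96  45  37  40  45  43  45  42  43  39  41  39  32  44  40  43  40  39  38  41  39  41  43  40  40
220  94  46  38  40  45  45  49  41  42  43  43  44  42  34  46  38  39  4
[... 3593 characters left out ...]
  29  27  26  30  25  30  32  26  20  31  29  33  33  30  20  11  20  66  64
256  66  57  13  14  32  26  28  37  31  27  28  27  31  31  33  33  21  32  28  29  15  12  15  64  64
257  66  52  16  11  29  32  27  28  28  29  31  25  31  24  29  30  30  28  32  31  22  21   4  66  69
258  67  34  15  18  29  28  28  25  23  30  30  31  23  28  26  29  31  31  27  28  27  11  16  66  62
259  66  36   1  16  31  28  28  29  26  32  26  32  25  27  26  37  30  29  29  32  20  14   7  61  68
260  68  36  16  18  33  23  35  32  33  28  16  22  28  27  28  29  26  28  28  28  27   6   4  58  64
261  69  42  23  11  30  22  31  31  26  26  34  31  27  26  24  28  29  33  26  27  31  13  11  65  65
```

Call:
{"op": "step_arm", "data": {"increments": [[[-18, 0.5, 0], [0, 0, 0.018]], [[-18, 0.5, -10], [0, 0, 0]], [[-18, 0.5, -25], [0, 0, 0]], [[0, 0, -25], [0, 0, 0]], [[0, 0, -15], [0, 0, 0]], [[0, 0, 0], [0, 0, 0]], [[0, 0, 0], [0, 0, 0]], [[0, 0, 0], [0, 0, 0]]]}}

```text
time: 9.33
eef_pos: [0.4707, 0.2013, 0.0905]
tcp_rot: [-0.062, 0.998, 0.0, 0.001]
contact_force: [0.2, 0.1, 0.3]
opening: 0.18
finger_force: 31.7
```

```bash
python3 - <<'E'
from h import *
st=readout.get_state(); a=cams.read_camera("wrist")[:,:,::-1]
cv2.imwrite("pics/w6.png",cv2.resize(a[150:280,240:400],None,fx=4,fy=4,interpolation=cv2.INTER_CUBIC)); print(st['eef_pos'],readout.get_state()['eef_pos'])
M=R.from_quat(st['tcp_rot']).as_matrix()
for P in ([.4699,.2008,.056],st['eef_pos']+M@[-.0004*-1,0,.0155]): print((proj("wrist",P,st)[0]-[240,150])*4)
E
```

```text
[0.47069477 0.201334   0.09054628] [0.4710332  0.20156887 0.09098591]
[313.85442914 259.7591555 ]
[316.1539324  302.42273556]
```

View pics/w6.png

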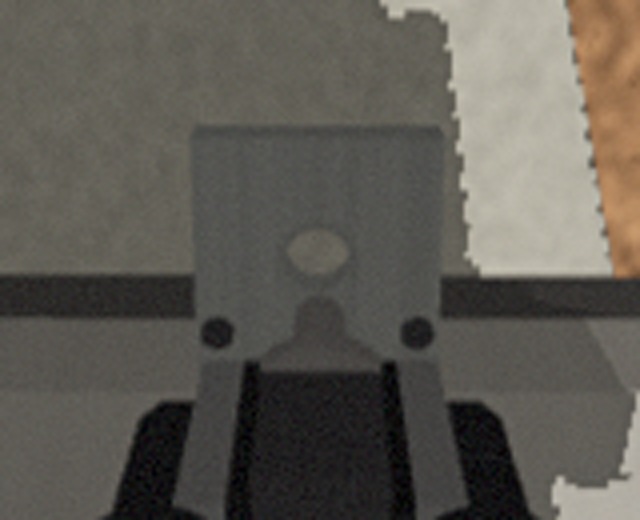

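The wrist crop shows the eyelet ring centred at about (317,256) and the pin's tip at about (319,298). Sideways it is aligned; x needs about −1.6 mm.

Call:
{"op": "step_arm", "data": {"increments": [[[-1.6, 0, -8], [0, 0, 0]], [[0, 0, -8], [0, 0, 0]], [[0, 0, -6], [0, 0, 0]], [[0, 0, -5], [0, 0, 0]], [[0, 0, -4], [0, 0, 0]], [[0, 0, 0], [0, 0, 0]], [[0, 0, 0], [0, 0, 0]]]}}

```text
time: 9.97
eef_pos: [0.4683, 0.2016, 0.0578]
tcp_rot: [-0.063, 0.998, -0.0, 0.001]
contact_force: [4.3, -2.6, -3.4]
opening: 0.179
finger_force: 31.4
```

Call:
{"op": "step_arm", "data": {"increments": [[[0.6, -0.4, -4], [0, 0, 0]], [[0, 0, -5], [0, 0, 0]], [[0, 0, -5], [0, 0, 0]], [[0, 0, -4], [0, 0, 0]], [[0, 0, 0], [0, 0, 0]], [[0, 0, 0], [0, 0, 0]]]}}

```text
time: 10.47
eef_pos: [0.4684, 0.2013, 0.0396]
tcp_rot: [-0.063, 0.998, -0.0, 0.0]
contact_force: [3.5, -2.3, -4.1]
opening: 0.175
finger_force: 31.4
```

Call:
{"op": "step_arm", "data": {"increments": [[[0.6, -0.4, -2], [0, 0, 0]], [[0, 0, -2], [0, 0, 0]], [[0, 0, -1], [0, 0, 0]], [[0, 0, 0], [0, 0, 0]], [[0, 0, 0], [0, 0, 0]]]}}

```text
time: 10.88
eef_pos: [0.4685, 0.2011, 0.0354]
tcp_rot: [-0.063, 0.998, 0.0, -0.001]
contact_force: [0.2, 0.1, 2.8]
opening: 0.181
finger_force: 32.1
```

Call:
{"op": "step_arm", "data": {"increments": [[[0, 0, 0], [0, 0, 0]], [[0, 0, 0], [0, 0, 0]], [[0, 0, 0], [0, 0, 0]], [[0, 0, 0], [0, 0, 0]], [[0, 0, 0], [0, 0, 0]], [[0, 0, 0], [0, 0, 0]], [[0, 0, 0], [0, 0, 0]], [[0, 0, 0], [0, 0, 0]]], "fingers": 1}}

```text
time: 11.55
eef_pos: [0.4689, 0.201, 0.0352]
tcp_rot: [-0.063, 0.998, -0.0, -0.0]
contact_force: [0.1, 0.1, 0.2]
opening: 1.0
finger_force: 0.0
```

Call:
{"op": "step_arm", "data": {"increments": [[[0, 0, 15], [0, 0, 0]], [[0, 0, 25], [0, 0, 0]], [[0, 0, 35], [0, 0, 0]], [[0, 0, 35], [0, 0, 0]], [[0, 0, 0], [0, 0, 0]], [[0, 0, 0], [0, 0, 0]], [[0, 0, 0], [0, 0, 0]], [[0, 0, 0], [0, 0, 0]]]}}

```text
time: 12.22
eef_pos: [0.4677, 0.2007, 0.1435]
tcp_rot: [-0.063, 0.998, -0.0, -0.002]
contact_force: [0.4, 0.3, 0.2]
opening: 1.004
finger_force: 0.0
```

```bash
python3 - <<'E'
from h import *
st=readout.get_state(); np.save("st7.npy",st,allow_pickle=True)
a=cams.read_camera("wrist")[:,:,::-1]; s=cams.read_camera("scene")[:,:,::-1]; cv2.imwrite("pics/w7.png",a)
e=np.array([.4693,.2010]); y=.126; c=e+.123*np.array([np.cos(y),np.sin(y)]); print("cassette",c)
print("pin top proj",proj("wrist",[*e,.089],st))
b=cv2.resize(s[150:290,320:420],None,fx=4,fy=4)[:400]
o=np.zeros((400,800,3),np.uint8); o[:,:400]=a[:,120:520]; o[:,400:]=b; cv2.imwrite("pics/w7v.png",o); print(st['eef_pos'])
E
```

```text
cassette [0.59132492 0.21645702]
pin top proj [[319.1832266  209.56608043]]
[0.46768638 0.20074712 0.14346146]
```

View pics/w7v.png

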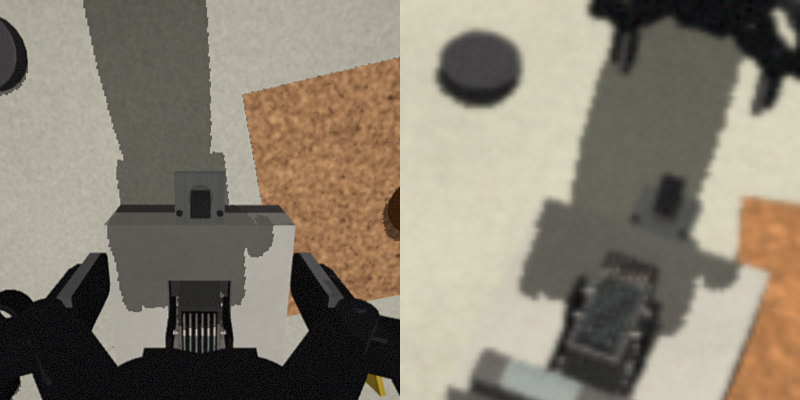

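The pin stands upright in the eyelet with its collar on the lug. The cassette is centred between the fingers at u ≈ 320, so the lateral alignment is good. I'm moving over the cassette.

Call:
{"op": "step_arm", "data": {"increments": [[[10, 1.5, 0], [0, 0, 0]], [[20, 2.5, 0], [0, 0, 0]], [[25, 3, 0], [0, 0, 0]], [[25, 3, 0], [0, 0, 0]], [[25, 3, 0], [0, 0, 0]], [[17, 2.2, 0], [0, 0, 0]], [[0, 0, 0], [0, 0, 0]], [[0, 0, 0], [0, 0, 0]]]}}

```text
time: 12.98
eef_pos: [0.5913, 0.216, 0.1439]
tcp_rot: [-0.063, 0.998, -0.0, -0.001]
contact_force: [0.5, -0.5, -0.1]
opening: 0.998
finger_force: 0.0
```

Call:
{"op": "step_arm", "data": {"increments": [[[0, 0, 0], [0, 0, 0]], [[0, 0, 0], [0, 0, 0]]]}}

```text
time: 13.15
eef_pos: [0.5899, 0.2162, 0.1446]
tcp_rot: [-0.063, 0.998, -0.0, -0.001]
contact_force: [0.1, -0.1, -0.2]
opening: 0.998
finger_force: 0.0
```

```bash
python3 - <<'E'
from h import *
st=readout.get_state(); g=cams.read_camera("wrist"); cv2.imwrite("pics/w8.png",g[:,:,::-1]); g=cv2.cvtColor(g,cv2.COLOR_RGB2GRAY)
print(st['eef_pos']); c=np.array([.5913,.2165]); y=.126; u=np.array([np.cos(y),np.sin(y)]); v=np.array([-u[1],u[0]])
P=lambda a,b,z:[*(c+a*u+b*v),z]
print(proj("wrist",[P(-.043,0,.098),P(-.043,.018,.098),P(-.043,-.018,.098),P(-.014,.029,.1),P(-.014,-.029,.1)],st).round(0).tolist())
print("pin",proj("wrist",[.4693,.201,.089],st).round(0))
for r in (190,200,205,210,220,225,230): print(r,' '.join('%3d'%x for x in g[r,250:392:3]))
print(g[170:260:2,320])
E
```

```text
[0.58990935 0.21620851 0.14460197]
[[319.0, 155.0], [345.0, 155.0], [294.0, 155.0], [359.0, 195.0], [280.0, 195.0]]
pin [[319.  33.]]
190  89  89  87  84  92  89  90  91  88  92  91  36   1   5  13  44  43  94  16  41  40   3  88   5  95   1  55  32  20  79  42  43  16   5   6  56 129 170 169 166 169 166 168 164 167 171 168 167
200  92  90  90  90  89  89  93  90  91  90  35  10   8  28  40  47  43 110   5  27  48   1  85  14 108   7  53  29  13  67  39  49  47  24  20   9 103 171 169 167 168 168 170 165 167 171 169 168
205  90  87  91  87  88  88  89  90  91  89  48  15   5  16   0  52  40  85  12  31  47   0  83  10 109   1  53  24   7  64  45  61  10   9  14   8  79 168 167 168 168 169 169 171 170 169 167 166
210  89  88  88  87  87  90  92  89  89  86  50   9   6  11  10  46  42  82  14  29  49  14  82  12 109   5  60  12  19  52  47  42  17   4  15  10  73 172 172 170 168 169 168 168 168 167 168 165
220  88  95  91  89  86  91  91  93  92  94  64   4   5  26  68  59  46  68  16  25  45   7  83  14 108  24  69  15  22  54  44  66  63  17  16  13  87  89  88  86  89  91 170 114 126  88  83  93
225  88  93  90  90  90  87  90  89  88  88  78  11   8  37  41  41  47  66  14  25  43   4  89   8 110  17  75   5  31  36  95  45  49  31   2   9  86  89  89  88  92  87  89  87  87  89  88  86
230  87  89  87  88  89  87  91  88  89  91  93  15  11  28  43  47  45  61  23  19  50   2  79  10 108   4  78   1  41  36  42  38  46  22   8  11  88  90  85  90  92  89  89  91  91  86  89  89
[20  7  5  7  0  8 14  8 11  2  9 14  1  5  9  8  6  2  9 11 14  9  3  6
  4  7  3 15 10 11  3 20 12 12  7  2 13 14 12 12 11  8 16 14  0]
```

The catches are seen at u ≈ 279–357, against a prediction of 280–359, so I'm descending.

Call:
{"op": "step_arm", "data": {"increments": [[[1.2, -0.4, -20], [0, 0, 0]], [[0, 0, -25], [0, 0, 0]], [[0, 0, -25], [0, 0, 0]], [[0, 0, -20], [0, 0, 0]], [[0, 0, -14], [0, 0, 0]], [[0, 0, -10], [0, 0, 0]], [[0, 0, 0], [0, 0, 0]], [[0, 0, 0], [0, 0, 0]]]}}

```text
time: 13.87
eef_pos: [0.5922, 0.2159, 0.0315]
tcp_rot: [-0.063, 0.998, 0.0, 0.0]
contact_force: [0.2, 0.6, 0.4]
opening: 0.999
finger_force: 0.0
```

Call:
{"op": "step_arm", "data": {"increments": [[[0, 0, 0], [0, 0, 0]], [[0, 0, 0], [0, 0, 0]], [[0, 0, 0], [0, 0, 0]], [[0, 0, 0], [0, 0, 0]], [[0, 0, 0], [0, 0, 0]], [[0, 0, 0], [0, 0, 0]], [[0, 0, 0], [0, 0, 0]], [[0, 0, 0], [0, 0, 0]]], "fingers": -1, "grip_force": 45}}

```text
time: 14.53
eef_pos: [0.5944, 0.2162, 0.0349]
tcp_rot: [-0.063, 0.998, 0.0, 0.002]
contact_force: [-1.8, -1.9, 9.2]
opening: 0.493
finger_force: 49.3
```

Call:
{"op": "step_arm", "data": {"increments": [[[0, 0, 2], [0, 0, 0]], [[0, 0, 2], [0, 0, 0]], [[0, 0, 0], [0, 0, 0]], [[0, 0, 0], [0, 0, 0]]]}}

```text
time: 14.87
eef_pos: [0.5921, 0.2158, 0.035]
tcp_rot: [-0.063, 0.998, 0.0, 0.0]
contact_force: [0.9, -0.9, -1.1]
opening: 0.488
finger_force: 47.3
```

```bash
python3 - <<'E'
from h import *
st=readout.get_state(); g=cams.read_camera("wrist"); cv2.imwrite("pics/w9.png",g[:,:,::-1]); g=cv2.cvtColor(g,cv2.COLOR_RGB2GRAY)
print(st['eef_pos'],st['opening'],st['finger_force'],st['contact_force'],st['wrist_torque'])
for r in range(180,330,8): print(r,' '.join('%3d'%x for x in g[r,240:404:4]))
E
```

```text
[0.59213953 0.21578356 0.03503267] 0.4883097803485468 47.290164828300476 [ 0.90233912 -0.92260624 -1.12521064] [ 0.01057961 -0.17740738 -0.05224364]
180 105 108 106 105 105  91  15  25  48  55  53  48  48  50  44  47  52  52  49  49  49  48  46  52  48  50  46  51  47  50  53  52  57   7   9  92 104  99  98 188 188
188 105 102 105 107 104  89  29  13  56  45  42  48  49  47  48  46  47  50  51  52  53  51  49  55  52  49  51  46  49  52  51  51  54  10  25  89 101  99  97 188 187
196 103 107 105 108 105  92  48  16  58  53  57  50  48  54  54  57  52  48  55  57  49  57  54  55  55  49  49  53  59  55  56  52  58  18  52  87 100 101 101 182 186
204 105 105 109 108 105  90  62   3  55  53  50  57  54  58  56  53  55  57  52  56  55  61  52  57  55  55  54  54  57  56  53  52  54  13  89  88 105 106 106 189 186
212 102 108 104 108 108 100  94   3  52  52  22  88  79  11  14 109  11  12 113  20  21  34  96   1  11 106  13   9 106  50  37  55  52  14  92  96 101 105 103 103 187
220 107 108 107 105 106  97 100   6  30  51  39 107  85  12  23 114  12  13 108  26  15  41 114   8  20 112  12
[... 1540 characters left out ...]
  25  21  18  28  22  13  21
300  24  25  24  17  19  22  16  17  21  10  55  17 127   8   8 124  10   2 123  17  10  62  58  22  32 109   6  23 128  24  50  15   9  21  23  24  24  23  19  15  26
308  23  19  16  20  29  20  22  18  22   9  54  20 126   6  14 126  25  16 125  22   2  58  46   2  34  88  15  24 131  35  51   7   9  24   9  20  21  17  17  16  20
316  22  17  19  18  26  25  20  18  13  15  54  18 130  14  13 119   7   4  96  28   5  55  46  22  43  75  16  37 108  50  52  14  12  20  19  24  19  25  13  24  20
324  23  19  19  23  22  22  20  19  19  15  54  35 122  14  10 122  19  20  94  24  17  58  48   1  56  63  14  52  88  52  57  13  14  25  24  18   7  16  18  26  22
```

Call:
{"op": "step_arm", "data": {"increments": [[[0, 0, 3], [0, 0, 0]], [[0, 0, 3], [0, 0, 0]], [[0, 0, 3], [0, 0, 0]], [[0, 0, 0], [0, 0, 0]]]}}

```text
time: 15.25
eef_pos: [0.5922, 0.2158, 0.0449]
tcp_rot: [-0.063, 0.998, -0.0, -0.0]
contact_force: [1.8, 0.2, -2.0]
opening: 0.491
finger_force: 47.1
```

Call:
{"op": "step_arm", "data": {"increments": [[[0, 0, 8], [0, 0, 0]], [[0, 0, 12], [0, 0, 0]], [[0, 0, 16], [0, 0, 0]], [[0, 0, 16], [0, 0, 0]], [[0, 0, 16], [0, 0, 0]], [[0, 0, 16], [0, 0, 0]], [[0, 0, 12], [0, 0, 0]], [[0, 0, 8], [0, 0, 0]]]}}

```text
time: 15.92
eef_pos: [0.5923, 0.216, 0.151]
tcp_rot: [-0.063, 0.998, 0.0, 0.001]
contact_force: [-0.2, -0.6, -0.8]
opening: 0.488
finger_force: 47.8
```

Call:
{"op": "step_arm", "data": {"increments": [[[0, 0, 0], [0, 0, 0]], [[0, 0, 0], [0, 0, 0]], [[0, 0, 0], [0, 0, 0]], [[0, 0, 0], [0, 0, 0]], [[0, 0, 0], [0, 0, 0]], [[0, 0, 0], [0, 0, 0]], [[0, 0, 0], [0, 0, 0]], [[0, 0, 0], [0, 0, 0]]]}}

```text
time: 16.58
eef_pos: [0.592, 0.2158, 0.1479]
tcp_rot: [-0.063, 0.998, -0.0, -0.0]
contact_force: [-0.0, -0.3, -2.9]
opening: 0.492
finger_force: 47.7
```

```bash
python3 - <<'E'
from h import *
st=readout.get_state(); a=cams.read_camera("wrist")[:,:,::-1]; cv2.imwrite("pics/w10.png",a)
b=cv2.imread("pics/w9.png")
# cassette vs gripper: same image patch should be unmoved if no slip
p=lambda im: cv2.cvtColor(im,cv2.COLOR_BGR2GRAY)
t=p(b)[205:290,280:360]; r=cv2.matchTemplate(p(a)[190:305,265:375],t,cv2.TM_CCOEFF_NORMED); _,m,_,l=cv2.minMaxLoc(r); print(m,"shift",np.array(l)-15)
g=p(a); print("pin px pred",proj("wrist",[.4693,.201,.089],st)); 
print(st['eef_pos'],st['opening'],st['finger_force'],st['contact_force'],st['wrist_torque'],st['time'])
q=proj("wrist",[.4693,.201,.089],st)[0].astype(int)
if 12<q[1]: print(g[max(q[1]-30,0):q[1]+16:3,q[0]-24:q[0]+25:3])
E
```

```text
0.9875884652137756 shift [0 0]
pin px pred [[320.29466169  30.22167536]]
[0.59201604 0.21577847 0.14787966] 0.49155429938080786 47.74933576583862 [-0.00818362 -0.33172509 -2.90489791] [ 0.07168634  0.00518905 -0.00925139] 16.5833
[[ 95  96 100  98  98  96 100  96  96  93 100  94 182 178 179 184 184]
 [ 96 103 100 100  96 101  98  95  99  98  92  90 179 175 179 177 185]
 [101  98 104  98  99 104 102  99 101  98  98  92 179 176 177 176 179]
 [ 94  92  94  94  96  97  92  92  93  94  92  88 103 101 111 189 189]
 [100  92  93  94  96  93  92  92  90  92  95  88  93  91 102 192 192]
 [ 93  95  90  91  92  94  96  93  92  98  95  92  97  90 105 192 189]
 [ 94  94  94  94  96  35  37  39  38  32  40  41  40  96  91 187 190]
 [ 96  93  92  97 100  37  30  36  33  37  37  43  34  95  90 194 191]
 [ 96  95  95  96  98  38  34  30  38  34  40  39  39  94  91 195 189]
 [ 95  96  95  91  97  36  36  38  44  41  39  36  35  95  87 194 190]
 [ 96  94  97  94  96  38  44  35  39  44  30  43  35  96 108 193 194]
 [ 94  95  95  93  84  38  43  44  37  37  36  42  32  91 108 194 192]
 [ 97  94  92  94  87  35  39  42  41  39  40  40  37  90  94 185 190]
 [ 97  92  91  94  88  32  41  37  39  32  37  40  27  83  95 188 193]
 [ 96  97  93  97  90  23  34  31  30  32  31  30  39  89  89 197 192]
 [ 91  95  92  91  83  31  23  24  31  35  19  34  60  94  89 195 193]]
```

The cassette hasn't slipped in the grip, it has risen 113 mm (underside about 79 mm above the loader's top), and the pin is still in place. Handing in.

```bash
python3 -c "
from plant import sign_off; print(sign_off())"
```

```text
the job is handed in; nothing more can be done
None
```

I handed the job in at about 16.6 s: the pin is seated in the eyelet and released, and the cassette is held upright by its squeezed catches about 8 cm above the loader; the hand-in gave no verdict.

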